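# Cover the heater's wells with the long cover plate

### The job

The long thin dark metal cover plate lies flat on the white bench riser, too thin to pick up. Slide it out over the riser's front edge (the one nearest the robot) until about a third of it sticks out while it still lies on the riser, then take it by the end that sticks out and lay it, without dropping it, flat along the top of the heater's metal block, centred so that it covers all four wells. Leave the shorter plate lying where it is.

Things in the scene. Friction and masses are not known exactly. Their poses are not given: they have to be found in the camera images.
- plate_center (a point): The long cover plate to be moved: dark grey anodised aluminium, flat and rectangular, 130 x 46 x 3 mm, 40 to 70 g. The point is its centre, half-way up its thickness. x runs along its length (either end may be used), y across its 46 mm width, z up. It starts flat on the riser, its length within about 10 degrees of the riser's x axis, its near end 20 to 50 mm behind the front edge. It slides when pressed down lightly with a fingertip and dragged.
- riser_edge (a point): Middle of the top front edge (nearest the robot) of the fixed white bench riser, a slab on low panels, 280 mm deep (x), 400 mm wide (y), its top 60 mm above the table. x points from the edge inwards over the riser's top (away from the robot), y along the edge, z up; the point lies at the height of the riser's top. Below the front edge the slab is 18 mm thick, and the space in front of it is free down to the table.
- block_top (a point): Centre of the top face of the bare aluminium block on the small white dry-block heater (fixed). The block is 90 mm long (x), 34 mm wide (y); four round wells of 14 mm stand in a row along x, 20 mm apart (the outer ones' centres 30 mm from this point). Its top is 90 mm above the table and 35 mm above the heater's housing, so there is free space beside and before the block. The housing is 200 mm (x, from 70 mm before to 130 mm behind this point) by 130 mm (y).
- short_plate_center (a point): Centre, half-way up, of the shorter plate, a bystander of the same dark aluminium, 80 x 46 x 3 mm, lying flat on the same riser beside the long one (either side). It must stay there.
Things that resemble listed ones, but are neither listed nor needed, are in the scene too. Leave any pink look-alike of the part that bears plate_center alone.

How it is judged:
By the outcome, as a careful person would: the job done as asked, in the order asked, and still so for the second after the job is handed in, with the robot touching nothing.
It also fails if it takes over 48 s, if anything falls off the work surface, if the arm or the gripper's body presses on something with over 40 N, if the wrist force passes 120 N, or if a joint passes its speed limit or range.

### The arm

A 6-joint arm with a two-finger parallel gripper is mounted at the origin on the work surface. World frame = base frame: x ahead of the robot, y to its left, z up, the work surface at z = 0. Lengths are in m, angles in rad, forces in N, time in s.
With the tool pointing down it reaches from about 0.3 to 0.775 m from the base axis. Payload 14.6 kg.
Tool frame: the origin (TCP) lies at the very end of the fingers, on their centre line; the grasp point (between the pads) lies 19 mm behind it; z points along the fingers, y is the line along which they close (so a half turn about z gives the same grasp; the last joint's range is limited). The gripper opens to 94 mm and grips with 3 to 60 N. Pads are 16 mm wide; open, the fingers measure 119 mm over their backs; the gripper's body (75 mm by 177 mm) begins 78 mm behind the grasp point.
Start: joints at [1.188, 0.3, 1.521, -0, 1.321, -0.067], TCP at [0.171, 0.523, 0.205] pointing down, gripper open.
Joint ranges: [-3.03, 3.03], [-0.79, 2.21], [0.23, 2.52], [-1.04, 4.18], [0, 3.07], [-2.55, 2.55]. Speed limits (rad/s): [2.22, 2.22, 2.57, 3.14, 3.14, 3.14].

### API

Orientations are given as [roll, pitch, yaw] about the fixed x, y, z axes, in that order (R = Rz(yaw) Ry(pitch) Rx(roll)).
In Python, from station import ctrl gives the robot as it stands.
- The arm moves only by the tool move_arm, never from a script. Its argument "increments" is a list of rows, each a list of 7 numbers: the opening, from 0 (shut) to 1 (fully open), then the shift along the tool's x, y, z in units of 50 mm (1.0 is 50 mm), then the turn, a rotation vector about the tool's x, y, z in rad. In form: [[claw, tx, ty, tz, rx, ry, rz], ...]. A call has 1 to 20 rows; each row shifts and turns the commanded pose from where the row before left it, along the tool's axes as they then stand; what a row does not reach is not made up. A row lasts 1/10 s, in which the tool goes at most 50 mm and 8.59 degrees, less where a joint would pass 70% of its speed; a pose out of reach is approached as far as the arm can. A call is refused whole if a number of a shift passes 1 or a number of a turn 0.15, either way. A call with a gripper value outside its range is refused whole. The fingers move at their own pace and stop on an object; "force" is the grip in N (left out, the last holds). Time passes only in rows, so rows that do not move let the fingers close. It gives the time, the measured TCP pose, the force, the opening and the grip force at its end, in the units of the state.
- ctrl.get_obs(): the state, without advancing time (a new reading comes with each control period).
- ctrl.camera(name): name is "side" or "top" or "wrist"; returns a dict with "color" (420x560x3 uint8, blue, green, red), "K" (3x3 intrinsics, pixels), "pose" (4x4, takes a point from camera to world coordinates); the wrist camera has in their place "tool_from_camera" (4x4, takes a point from camera to tool coordinates, whose origin is the TCP and whose axes are the flange's). Camera axes: x right, y down, z forward; pixel columns grow to the right and rows downward; lengths in m; the calibration is good to about 2 mm. A picture is of the moment at which its call begins: read the wrist's pose just before it. There is no depth.
- ctrl.hand_in(): hands the job in; it is judged then, once.
Trained networks look in a picture, given as the dict that the camera call returned (one of the last four; its "shot" number tells which), for a name from the list of things; names that differ only in an ending like _2 or _b are one class to them, and where a whole thing is asked for, a point or a joint stands for the part that bears it (a point fixed in the world has none). Each returns a list of dicts, best first, with "conf" (0 to 1); they miss things now and then, are a little off and sometimes report something else, mostly with a low value. They report only what shows in the picture. A call takes as long as a camera call. They do not tell look-alikes from the thing itself.
- ctrl.cut_out(name, picture): "mask" (420x560 bool, what is visible of it) and "centre" ([row, column] in pixels, amid what is visible of it).
The state is a dict: "time_s": time; "qpos": joint angles; "joint_vel": joint speeds; "tau": joint torques, N m; "ee_pos": TCP position; "eef_rot": TCP orientation; "force": force on the tool from outside, world axes, zero at the start; "moment": the same for the moment, N m; "grip_width": finger opening in m; "grip_force": force on a finger pad.
Only numpy, scipy, OpenCV 4.12 (cv2) and the standard library are available. Lean on these libraries where they do the work, as an engineer would, in place of code of your own. Each camera call takes 0.05 s, during which the arm holds its last target. There are 200 camera calls.

## Working session

There is one attempt and no reset: what is moved stays moved. The work goes in short steps, Python scripts to look and compute and a tool call to move; the robot and the scene stay as the last step left them, time stands still between calls to the robot, and variables do not carry over. Pictures are saved under pics/ and viewed, at most 10 in all, crops included, and the job is handed in when it is done.

Besides the shell and the picture viewer there is one more tool, called by a JSON object that holds its "fn" and its "kwargs", one argument or row to a line. move_arm: Moves the arm, as the interface text tells. Its arguments: {"type":"object","properties":{"increments":{"type":"array","items":{"type":"array","items":{"type":"number"}}},"force":{"type":"number"}},"required":["increments"]}

```bash
mkdir -p pics; ls
python3 - <<'E'
from station import ctrl
import cv2,numpy as np,pickle
o=ctrl.get_obs();print(o)
P={}
for n in("top","side"):
    p=ctrl.camera(n);P[n]=p;cv2.imwrite(f"pics/{n}0.png",p["color"])
    print(n,p["K"].tolist(),p["pose"].round(4).tolist())
    for t in("plate_center","short_plate_center","riser_edge","block_top"):
        try:
            for d in ctrl.cut_out(t,p)[:4]: print(t,round(d["conf"],2),np.round(d["centre"],1),d["mask"].sum(), cv2.minAreaRect(np.argwhere(d["mask"])[:,::-1].astype(np.float32)))
        except Exception as e: print(t,e)
pickle.dump(P,open("p0.pkl","wb"))
E
```

```text
pics
{'time_s': 0.0, 'qpos': array([ 1.18842244e+00,  3.00458919e-01,  1.52158190e+00, -1.17350427e-05,
        1.32070573e+00, -6.66187308e-02]), 'joint_vel': array([ 0.0004389 ,  0.00117712,  0.00053474,  0.00122821,  0.00012239,
       -0.00103867]), 'tau': array([ 9.66912557e-04, -5.31803298e+01, -3.52722323e+01,  7.08350586e-02,
        2.44040682e-02, -5.50211814e-05]), 'ee_pos': array([0.1707103 , 0.52255764, 0.20489267]), 'eef_rot': array([-3.14044056e+00, -6.54729527e-05,  2.82584037e+00]), 'force': array([-1.14590028, -0.18155397, -0.27984267]), 'moment': array([-0.03194035,  0.07687185,  0.03272326]), 'grip_force': 0.0, 'grip_width': 0.09370221411632089}
top [[443.6075916299489, 0.0, 276.196929199879], [0.0, 443.6075916299489, 214.43626224576056], [0.0, 0.0, 1.0]] [[-0.0248, -0.986, 0.1646, 0.269], [-0.9996, 0.0268, 0.0095, 0.0822], [-0.0138, -0.1643, -0.9863, 1.2205], [0.0, 0.0, 0.0, 1.0]]
plate_center 0.88 [160.1 288.5] 822 ((288.20770263671875, 157.16156005859375), (46.76109313964844, 18.729244232177734), 82.87498474121094)
plate_center 0.62 [273.3 159.1] 794 ((154.5133
[... 991 characters left out ...]
76037597656)
plate_center 0.74 [154.1 205.5] 489 ((201.62217712402344, 151.43438720703125), (36.3243293762207, 15.538740158081055), 47.72631072998047)
plate_center 0.58 [221.5 230.5] 740 ((227.9891357421875, 221.02462768554688), (52.41940689086914, 15.284510612487793), 23.80594253540039)
short_plate_center 0.64 [170.4 324. ] 417 ((322.6769714355469, 169.26683044433594), (13.566524505615234, 33.87882995605469), 77.00537872314453)
riser_edge 0.73 [204.8 353.8] 11475 ((363.67657470703125, 193.33203125), (173.4623260498047, 118.47249603271484), 55.885528564453125)
block_top 0.9 [361.2 374.8] 9760 ((382.9076843261719, 360.7430114746094), (84.01174926757812, 129.01976013183594), 83.04703521728516)
```

Run:
```python
import cv2,pickle
P=pickle.load(open("p0.pkl","rb"))
c=P["top"]["color"][80:320,100:500]
cv2.imwrite("pics/top_z.png",cv2.resize(c,None,fx=2,fy=2,interpolation=cv2.INTER_CUBIC))
```

```text
(no output)
```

View pics/top_z.png

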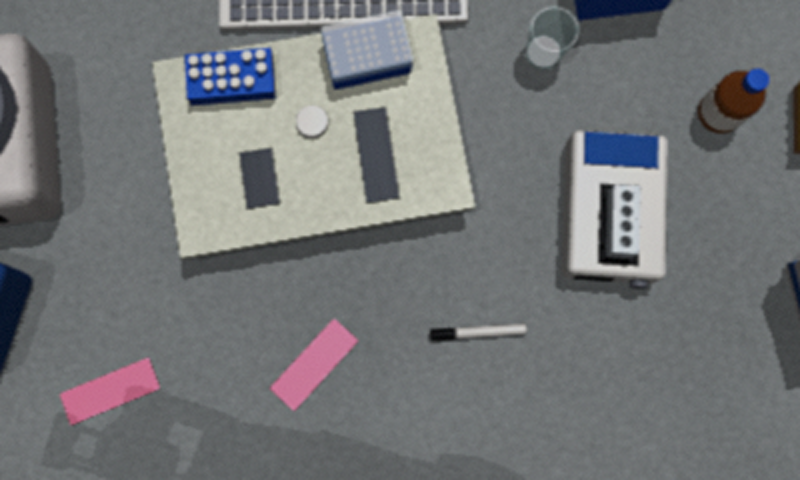

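View pics/side0.png

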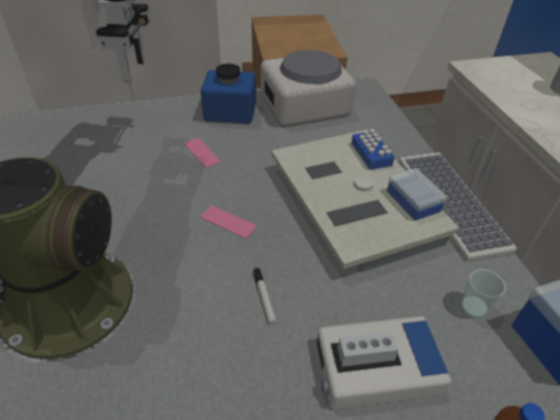

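The top view shows the long dark plate at full-image px (288,157) and the short one at (230,169). The pink look-alikes are at (155,275) and (257,262) and are ruled out. The heater block is at about (412,190). I choose the dark long plate; next come the world positions.

```bash
cat > h.py <<'E'
import numpy as np,cv2
from scipy.spatial.transform import Rotation as R
def world(px,z,K,T):
    px=np.atleast_2d(px).astype(float)
    d=np.c_[px,np.ones(len(px))]@np.linalg.inv(K).T@T[:3,:3].T
    return T[:3,3]+d*((z-T[2,3])/d[:,2])[:,None]
def tcp(o):
    T=np.eye(4);T[:3,:3]=R.from_euler("xyz",o["eef_rot"]).as_matrix();T[:3,3]=o["ee_pos"];return T
def rect(mask,z,K,T):
    w=world(np.argwhere(mask)[:,::-1],z,K,T)[:,:2]
    (c,s,a)=cv2.minAreaRect((w*1000).astype(np.float32))
    m=w.mean(0);ev,V=np.linalg.eigh(np.cov(w.T));v=V[:,1]*np.sign(V[0,1]);
    return dict(mean=m.round(4),ang=round(float(np.degrees(np.arctan2(v[1],v[0]))),1),size=np.round(np.sqrt(12*ev[::-1]),4),rc=np.round(c,1),rs=np.round(s,1))
E
python3 - <<'E'
from h import *
import pickle
P=pickle.load(open("p0.pkl","rb"))
t=P["top"];s=P["side"]
def dark(p,c):
    g=p["color"].astype(int).max(2);m=(g<95).astype(np.uint8)
    n,l=cv2.connectedComponents(m,connectivity=4);return l==l[c[1],c[0]]
for nm,p,c in(("L top",t,(288,157)),("S top",t,(230,169)),("L side",s,(356,212)),("S side",s,(323,170))):
    print(nm,p["color"][c[1],c[0]],rect(dark(p,c),.063,p["K"],p["pose"]))
# riser front corners: crop (180,257),(474,209); back (153,60)
q=np.array([[180,257],[474,209],[153,60],[441,20]])/2+[100,80]
w=world(q,.06,t["K"],t["pose"]);print(w.round(3))
print(np.linalg.norm(w[0]-w[1]),np.linalg.norm(w[0]-w[2]))
q=np.array([[345,262],[273,150],[452,230]]);print("side",world(q,.06,s["K"],s["pose"]).round(3))
# block wells, top
q=np.array([[627,196],[627,211],[627,226],[626,241]])/2+[100,80];print(world(q,.09,t["K"],t["pose"]).round(3))
print(world([[352,345],[365,344],[377,343],[389,342]],.09,s["K"],s["pose"]).round(3))
E
```

```text
L top [84 76 74] {'mean': array([0.6182, 0.0583]), 'ang': 6.5, 'size': array([0.1266, 0.0419]), 'rc': array([618.4,  58.9]), 'rs': array([127.1,  44. ])}
S top [76 67 66] {'mean': array([0.5906, 0.2168]), 'ang': 7.9, 'size': array([0.077 , 0.0429]), 'rc': array([590.8, 216.8]), 'rs': array([77. , 42.8])}
L side [77 75 74] {'mean': array([0.6164, 0.0575]), 'ang': 6.7, 'size': array([0.1276, 0.0435]), 'rc': array([617.7,  57.9]), 'rs': array([127.6,  43.8])}
S side [75 72 71] {'mean': array([0.5887, 0.2162]), 'ang': 8.2, 'size': array([0.0773, 0.0427]), 'rc': array([589. , 216.4]), 'rs': array([76.8, 42.6])}
[[ 0.485  0.323  0.06 ]
 [ 0.539 -0.071  0.06 ]
 [ 0.763  0.362  0.06 ]
 [ 0.81  -0.038  0.06 ]]
0.39782392781418396 0.2811590107584551
side [[ 0.546 -0.069  0.06 ]
 [ 0.488  0.324  0.06 ]
 [ 0.802 -0.033  0.06 ]]
[[ 0.544 -0.267  0.09 ]
 [ 0.524 -0.266  0.09 ]
 [ 0.504 -0.264  0.09 ]
 [ 0.485 -0.262  0.09 ]]
[[ 0.487 -0.26   0.09 ]
 [ 0.509 -0.263  0.09 ]
 [ 0.529 -0.265  0.09 ]
 [ 0.549 -0.268  0.09 ]]
```

{"fn": "move_arm", "kwargs": {
  "increments": [
    [0, 0, 0, 0, 0, 0, -0.144],
    [0, 0, 0, 0, 0, 0, -0.144],
    [0, 0, 0, 0, 0, 0, -0.143],
    [0, -0.5, -0.643, 0, 0, 0, 0],
    [0, -0.5, -0.643, 0, 0, 0, 0],
    [0, -0.5, -0.643, 0, 0, 0, 0],
    [0, -0.5, -0.643, 0, 0, 0, 0],
    [0, -0.5, -0.643, 0, 0, 0, 0],
    [0, -0.5, -0.643, 0, 0, 0, 0],
    [0, -0.5, -0.643, 0, 0, 0, 0],
    [0, -0.5, -0.643, 0, 0, 0, 0],
    [0, -0.5, -0.643, 0, 0, 0, 0],
    [0, -0.5, -0.643, 0, 0, 0, 0],
    [0, -0.5, -0.643, 0, 0, 0, 0],
    [0, -0.5, -0.643, 0, 0, 0, 0],
    [0, -0.5, -0.643, 0, 0, 0, 0],
    [0, -0.5, -0.643, 0, 0, 0, 0],
    [0, 0, 0, 0, 0, 0, 0]
  ],
  "force": 40
}}

```text
time_s: 2.3
ee_pos: [0.5723, 0.1126, 0.2048]
eef_rot: [-3.141, -0.0, -3.03]
force: [-0.8, 1.3, -0.5]
grip_width: 0.0006
grip_force: 0.0
```

```bash
cat >> h.py <<'E'
def togo(o,target):  # tool-frame shift in units of 50 mm
    return (tcp(o)[:3,:3].T@(np.array(target)-o["ee_pos"])/.05).round(3)
def look(ctrl,name=None,cam="wrist"):
    o=ctrl.get_obs();p=ctrl.camera(cam)
    T=p["pose"] if "pose" in p else tcp(o)@p["tool_from_camera"]
    if name: cv2.imwrite(f"pics/{name}.png",p["color"])
    return o,p,p["K"],T
E
python3 - <<'E'
from h import *
from station import ctrl
o,p,K,T=look(ctrl,"w1")
for d in ctrl.cut_out("plate_center",p)[:3]: print(round(d["conf"],2),d["centre"],rect(d["mask"],.063,K,T))
print(togo(o,(.628,.0575,.085)))
E
```

```text
0.68 [5.9, 306.2] {'mean': array([0.4077, 0.1203]), 'ang': -80.5, 'size': array([0.0262, 0.0141]), 'rc': array([410.2, 121.2]), 'rs': array([15.9, 35.6])}
0.64 [231.0, 212.3] {'mean': array([0.6019, 0.0573]), 'ang': 6.6, 'size': array([0.1028, 0.046 ]), 'rc': array([603.8,  57.5]), 'rs': array([102.1,  46.1])}
[-0.985 -1.219  2.396]
```

View pics/w1.png

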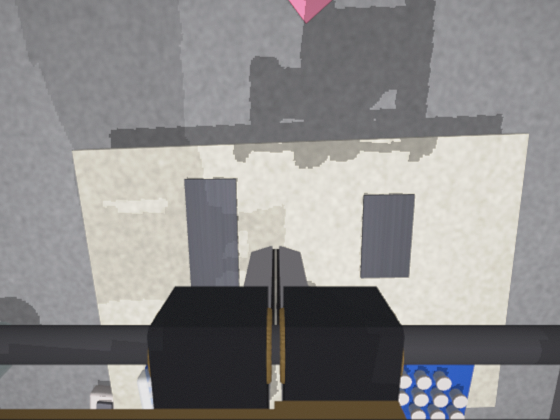

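The wrist view shows the long plate at (212,231) with its near end at row 178. The front edge runs from (73,151) to (527,134), and the short plate is at (387,236). I compute the edge and near end from this picture, then approach.

Run:
```python
from h import *
from station import ctrl
o=ctrl.get_obs();p=ctrl.camera("wrist");T=tcp(o)@p["tool_from_camera"]
print(world([[73,151],[212,146],[527,134]],.06,p["K"],T).round(4))
print(world([[185,179],[237,178.5]],.063,p["K"],T).round(4))
```

```text
[[ 0.5407 -0.0669  0.06  ]
 [ 0.5225  0.0539  0.06  ]
 [ 0.4813  0.3247  0.06  ]]
[[0.5537 0.0328 0.063 ]
 [0.548  0.0785 0.063 ]]
```

{"fn": "move_arm", "kwargs": {
  "increments": [
    [0, -0.25, -0.305, 0.4, 0, 0, 0],
    [0, -0.25, -0.305, 0.4, 0, 0, 0],
    [0, -0.25, -0.305, 0.4, 0, 0, 0],
    [0, -0.235, -0.305, 0.4, 0, 0, 0],
    [0, 0, 0, 0.4, 0, 0, 0],
    [0, 0, 0, 0.3, 0, 0, 0],
    [0, 0, 0, 0.1, 0, 0, 0],
    [0, 0, 0, 0.05, 0, 0, 0],
    [0, 0, 0, 0, 0, 0, 0]
  ]
}}

```text
time_s: 3.35
ee_pos: [0.6263, 0.0615, 0.0837]
eef_rot: [-3.142, 0.001, -3.026]
force: [-0.2, -0.6, 0.9]
grip_width: 0.0005
grip_force: 0.0
```

{"fn": "move_arm", "kwargs": {
  "increments": [
    [0, 0, -0.06, 0.2, 0, 0, 0],
    [0, 0, 0, 0.1, 0, 0, 0],
    [0, 0, 0, 0.04, 0, 0, 0],
    [0, 0, 0, 0.02, 0, 0, 0],
    [0, 0, 0, 0.02, 0, 0, 0],
    [0, 0, 0, 0, 0, 0, 0]
  ]
}}

```text
time_s: 3.95
ee_pos: [0.6265, 0.058, 0.064]
eef_rot: [-3.142, 0.0, -3.026]
force: [0.4, -0.7, 0.4]
grip_width: 0.0002
grip_force: 0.0
```

{"fn": "move_arm", "kwargs": {
  "increments": [
    [0, 0, 0, 0.02, 0, 0, 0],
    [0, 0, 0, 0.02, 0, 0, 0],
    [0, 0, 0, 0, 0, 0, 0]
  ]
}}

```text
time_s: 4.25
ee_pos: [0.6268, 0.058, 0.0632]
eef_rot: [-3.141, 0.001, -3.026]
force: [-5.4, -0.4, 12.0]
grip_width: 0.0008
grip_force: 5.5
```

{"fn": "move_arm", "kwargs": {
  "increments": [
    [0, 0.05, 0, 0, 0, 0, 0],
    [0, 0.08, 0, 0, 0, 0, 0],
    [0, 0.1, 0, 0, 0, 0, 0],
    [0, 0.1, 0, 0, 0, 0, 0],
    [0, 0.1, 0, 0, 0, 0, 0],
    [0, 0.1, 0, 0, 0, 0, 0],
    [0, 0.1, 0, 0, 0, 0, 0],
    [0, 0.05, 0, 0, 0, 0, 0],
    [0, 0, 0, 0, 0, 0, 0]
  ]
}}

```text
time_s: 5.15
ee_pos: [0.5936, 0.0541, 0.0633]
eef_rot: [-3.141, 0.003, -3.026]
force: [0.8, -1.1, 7.5]
grip_width: 0.0006
grip_force: 3.9
```

```bash
cat > chk.py <<'E'
from h import *
from station import ctrl
for cam in("top","side"):
    o,p,K,T=look(ctrl,None,cam)
    for d in ctrl.cut_out("plate_center",p)[:3]:
        print(cam,round(d["conf"],2),np.round(d["centre"]),rect(d["mask"],.063,K,T))
print(o["ee_pos"],o["force"])
E
python3 chk.py
```

```text
top 0.95 [268. 254.] {'mean': array([0.3261, 0.1628]), 'ang': -42.2, 'size': array([0.0745, 0.0406]), 'rc': array([325.2, 159.6]), 'rs': array([43.4, 86. ])}
side 0.9 [154. 203.] {'mean': array([0.3077, 0.3507]), 'ang': -69.7, 'size': array([0.1212, 0.0428]), 'rc': array([307.2, 352.1]), 'rs': array([ 43.8, 124.1])}
side 0.84 [218. 336.] {'mean': array([0.5761, 0.0511]), 'ang': -0.2, 'size': array([0.1278, 0.0421]), 'rc': array([585.1,  54.1]), 'rs': array([131. ,  47.2])}
side 0.69 [222. 228.] {'mean': array([0.3364, 0.0911]), 'ang': -44.4, 'size': array([0.1211, 0.0436]), 'rc': array([335.7,  92.5]), 'rs': array([ 44.8, 123.1])}
[0.59359298 0.05411899 0.06325912] [-0.68884327 -0.10383567 10.05711123]
```

{"fn": "move_arm", "kwargs": {
  "increments": [
    [0, 0.06, 0, 0, 0, 0, 0],
    [0, 0.1, 0, 0, 0, 0, 0],
    [0, 0.1, 0, 0, 0, 0, 0],
    [0, 0.1, 0, 0, 0, 0, 0],
    [0, 0.1, 0, 0, 0, 0, 0],
    [0, 0.1, 0, 0, 0, 0, 0],
    [0, 0.1, 0, 0, 0, 0, 0],
    [0, 0.08, 0, 0, 0, 0, 0],
    [0, 0.02, 0, 0, 0, 0, 0],
    [0, 0, 0, 0, 0, 0, 0]
  ]
}}

```text
time_s: 6.35
ee_pos: [0.5561, 0.0498, 0.0633]
eef_rot: [-3.141, 0.003, -3.026]
force: [1.4, 0.7, 8.0]
grip_width: 0.0006
grip_force: 3.8
```

{"fn": "move_arm", "kwargs": {
  "increments": [
    [0, 0, 0, -0.1, 0, 0, 0],
    [0, 0, 0, -0.4, 0, 0, 0],
    [0.5, 0, 0, -0.8, 0, 0, 0],
    [0.8, 0.4, 0, -0.8, 0, 0, 0],
    [0.8, 0.6, 0, -0.2, 0, 0, 0],
    [0.8, 0.6, 0, 0, 0, 0, 0],
    [0.8, 0.6, 0, 0, 0, 0, 0],
    [0.8, 0, 0, 0, 0, 0, 0]
  ]
}}

```text
time_s: 7.15
ee_pos: [0.4434, 0.0369, 0.1774]
eef_rot: [-3.142, -0.0, -3.026]
force: [1.4, -0.1, 0.5]
grip_width: 0.0451
grip_force: 0.0
```

```bash
python3 chk.py
python3 - <<'E'
from h import *
from station import ctrl
o,p,K,T=look(ctrl,"w2")
print(K.tolist(),T.tolist())
for d in ctrl.cut_out("plate_center",p)[:3]: print(round(d["conf"],2),d["centre"],rect(d["mask"],.063,K,T))
E
```

```text
top 0.86 [262. 257.] {'mean': array([0.3365, 0.1492]), 'ang': -42.6, 'size': array([0.1218, 0.046 ]), 'rc': array([338.4, 146.7]), 'rs': array([ 47. , 126.7])}
top 0.63 [273. 156.] {'mean': array([0.3108, 0.4118]), 'ang': -69.5, 'size': array([0.121 , 0.0445]), 'rc': array([310.9, 411.7]), 'rs': array([ 45.4, 122.4])}
top 0.44 [166. 292.] {'mean': array([0.6012, 0.0534]), 'ang': -87.5, 'size': array([0.046 , 0.0262]), 'rc': array([601.8,  54. ]), 'rs': array([45.8, 27.9])}
side 0.72 [223. 230.] {'mean': array([0.3357, 0.0903]), 'ang': -43.7, 'size': array([0.1178, 0.043 ]), 'rc': array([335.3,  91.5]), 'rs': array([ 44.1, 119.1])}
side 0.61 [153. 203.] {'mean': array([0.3087, 0.3489]), 'ang': -69.4, 'size': array([0.1198, 0.0426]), 'rc': array([307.3, 350.6]), 'rs': array([ 43.2, 123.3])}
side 0.6 [218. 327.] {'mean': array([0.5465, 0.0508]), 'ang': 6.3, 'size': array([0.1308, 0.0506]), 'rc': array([546.9,  52. ]), 'rs': array([133.3,  52.7])}
[0.44592946 0.03705472 0.17759312] [0.15868509 0.38364208 0.31994455]
[[363.99526624449265, 0.0, 275.26291750434746], [0.0, 363.99526624449265, 217.21183639150505], [0.0, 0.0, 1.0]] [[-0.11489803531624491, 0.9653228529055407, 0.23441465640776993, 0.37805319172011265], [0.9933772119742311, 0.11174702511247357, 0.026726711522634755, 0.028867642262193734], [-0.0003952350805177854, 0.2359330244726628, -0.9717692379121757, 0.35596600721161625], [0.0, 0.0, 0.0, 1.0]]
0.79 [97.2, 411.7] {'mean': array([0.3457, 0.1307]), 'ang': -43.8, 'size': array([0.1075, 0.0381]), 'rc': array([347. , 129.8]), 'rs': array([ 38.7, 108.1])}
0.6 [300.8, 275.4] {'mean': array([0.5336, 0.049 ]), 'ang': 6.6, 'size': array([0.1389, 0.046 ]), 'rc': array([545.9,  50.6]), 'rs': array([130.2,  47.3])}
```

View pics/w2.png

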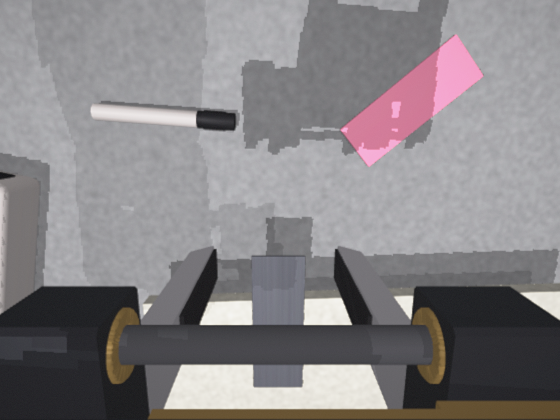

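The plate's near end is at (278,256) and the edge at about row 297. That puts the centre at (0.546, 0.0505), about 43 mm out and straight. Next is the grasp with the tool pointing down, across the width, about 23 mm from the end.

{"fn": "move_arm", "kwargs": {
  "increments": [
    [0.85, -0.3, 0.01, 0.4, 0, 0, 0],
    [0.85, -0.3, 0.01, 0.4, 0, 0, 0],
    [0.85, -0.3, 0.01, 0.2, 0, 0, 0],
    [0.85, -0.272, 0.01, 0, 0, 0, 0],
    [0.85, 0, 0, 0, 0, 0, 0],
    [0.85, 0, 0, 0.4, 0, 0, 0],
    [0.85, 0, 0, 0.4, 0, 0, 0],
    [0.85, 0, 0, 0.3, 0, 0, 0],
    [0.85, 0, 0, 0.3, 0, 0, 0],
    [0.85, 0, 0, 0.2, 0, 0, 0],
    [0.85, 0, 0, 0.1, 0, 0, 0],
    [0.85, 0, 0, 0, 0, 0, 0],
    [0.85, 0, 0, 0, 0, 0, 0]
  ]
}}

```text
time_s: 8.75
ee_pos: [0.504, 0.0458, 0.0425]
eef_rot: [-3.142, 0.001, -3.026]
force: [-0.5, -0.5, -0.4]
grip_width: 0.0801
grip_force: 0.0
```

Run:
```python
from h import *
from station import ctrl
o,p,K,T=look(ctrl,"w3");print(o["ee_pos"],o["grip_width"],o["force"])
```

```text
[0.5039743  0.04579912 0.0424811 ] 0.08014563190122868 [-0.53665443 -0.54982276 -0.36094849]
```

View pics/w3.png

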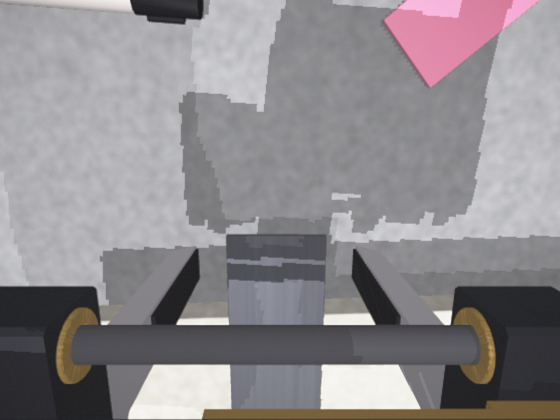

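The plate end (228–326 px, row 235) lies centred between the open fingers and clear of the riser, so I close.

{"fn": "move_arm", "kwargs": {
  "increments": [
    [0.3, 0, 0, 0, 0, 0, 0],
    [0.3, 0, 0, 0, 0, 0, 0],
    [0.3, 0, 0, 0, 0, 0, 0],
    [0.3, 0, 0, 0, 0, 0, 0],
    [0.3, 0, 0, 0, 0, 0, 0],
    [0.3, 0, 0, 0, 0, 0, 0],
    [0.3, 0, 0, 0, 0, 0, 0],
    [0.3, 0, 0, 0, 0, 0, 0]
  ],
  "force": 45
}}

```text
time_s: 9.6
ee_pos: [0.5037, 0.0458, 0.042]
eef_rot: [3.142, 0.0, -3.026]
force: [0.2, -0.3, 0.5]
grip_width: 0.0444
grip_force: 45.0
```

{"fn": "move_arm", "kwargs": {
  "increments": [
    [0.3, 0, 0, -0.1, 0, 0, 0],
    [0.3, 0, 0, -0.1, 0, 0, 0],
    [0.3, 0, 0, -0.2, 0, 0, 0],
    [0.3, 0, 0, -0.2, 0, 0, 0],
    [0.3, 0, 0, 0, 0, 0, 0],
    [0.3, 0, 0, 0, 0, 0, 0]
  ]
}}

```text
time_s: 10.2
ee_pos: [0.5038, 0.0458, 0.0723]
eef_rot: [-3.142, 0.001, -3.026]
force: [0.1, 0.3, -0.3]
grip_width: 0.0441
grip_force: 45.0
```

Run:
```python
from h import *
from station import ctrl
o,p,K,T=look(ctrl,None,"side");print(o["ee_pos"],o["grip_width"],o["grip_force"],o["force"],o["moment"])
cv2.imwrite("pics/s4.png",cv2.resize(p["color"][120:300,220:460],None,fx=3,fy=3))
```

```text
[0.50379353 0.04580709 0.07226781] 0.04411660546361951 44.999844431877136 [ 0.10016523  0.31905602 -0.33011385] [-0.0115134   0.08758601  0.00049904]
```

View pics/s4.png

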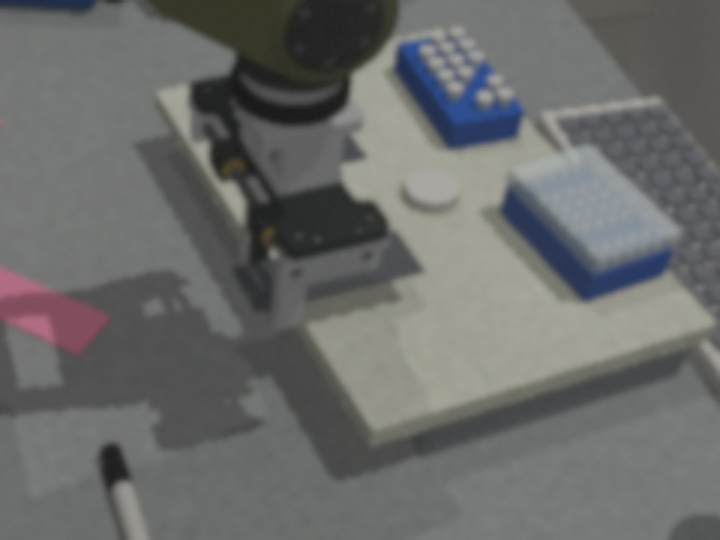

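The plate is lifted level and the grip holds. I raise it, turn it to about -6° and look at the block from above.

{"fn": "move_arm", "kwargs": {
  "increments": [
    [0.3, 0, 0, -0.2, 0, 0, 0],
    [0.3, 0, 0, -0.4, 0, 0, 0],
    [0.3, 0, 0, -0.5, 0, 0, 0],
    [0.3, 0, 0, -0.5, 0, 0, 0],
    [0.3, 0, 0, -0.5, 0, 0, 0],
    [0.3, 0, 0, -0.5, 0, 0, 0],
    [0.3, 0, 0, -0.3, 0, 0, 0],
    [0.3, 0, 0, -0.1, 0, 0, 0.03],
    [0.3, 0, 0, 0, 0, 0, 0.07],
    [0.3, 0, 0, 0, 0, 0, 0.07],
    [0.3, 0, 0, 0, 0, 0, 0.05]
  ]
}}

```text
time_s: 11.35
ee_pos: [0.5034, 0.0458, 0.2214]
eef_rot: [-3.141, -0.001, 3.032]
force: [-0.3, -0.5, -1.0]
grip_width: 0.0444
grip_force: 45.0
```

{"fn": "move_arm", "kwargs": {
  "increments": [
    [0.3, -0.06, -0.14, 0, 0, 0, 0],
    [0.3, -0.12, -0.28, 0, 0, 0, 0],
    [0.3, -0.18, -0.42, 0, 0, 0, 0],
    [0.3, -0.2, -0.467, 0, 0, 0, 0],
    [0.3, -0.2, -0.467, 0, 0, 0, 0],
    [0.3, -0.2, -0.467, 0, 0, 0, 0],
    [0.3, -0.2, -0.467, 0, 0, 0, 0],
    [0.3, -0.2, -0.467, 0, 0, 0, 0],
    [0.3, -0.2, -0.467, 0, 0, 0, 0],
    [0.3, -0.2, -0.467, 0, 0, 0, 0],
    [0.3, -0.2, -0.467, 0, 0, 0, 0],
    [0.3, -0.2, -0.467, 0, 0, 0, 0],
    [0.3, -0.18, -0.42, 0, 0, 0, 0],
    [0.3, -0.14, -0.3, 0, 0, 0, 0],
    [0.3, -0.06, -0.14, 0, 0, 0, 0],
    [0.3, -0.02, -0.07, 0, 0, 0, 0],
    [0.3, 0, 0, 0, 0, 0, 0],
    [0.3, 0, 0, 0, 0, 0, 0],
    [0.3, 0, 0, 0, 0, 0, 0]
  ]
}}

```text
time_s: 13.25
ee_pos: [0.5998, -0.264, 0.2222]
eef_rot: [-3.142, 0.0, 3.038]
force: [-0.3, 0.6, 0.0]
grip_width: 0.0442
grip_force: 45.0
```

Run:
```python
from h import *
from station import ctrl
import pickle
o,p,K,T=look(ctrl,"w5");print(o["ee_pos"],o["eef_rot"],o["grip_width"])
pickle.dump((p["color"],K,T,o),open("w5.pkl","wb"))
```

```text
[ 0.5997566  -0.2640443   0.22219156] [-3.14155263e+00  2.25948858e-04  3.03755075e+00] 0.04420346444957814
```

View pics/w5.png

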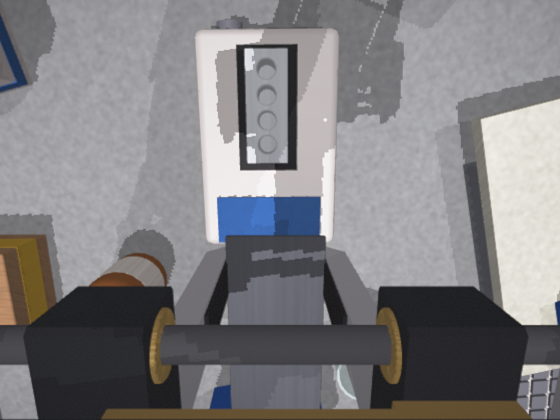

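The wells are at about (267,69), (267,95), (267,120) and (267,144), the block's top face spans about (245–289, 48–163), and the plate's near end is at row 236, cols 226–325.

Run:
```python
from h import *
import pickle
im,K,T,o=pickle.load(open("w5.pkl","rb"))
w=world([[266.5,69.5],[266.5,95],[267,120],[267,144]],.09,K,T);print(w.round(4))
c=world([[245,48],[288,48],[289,163],[246,163]],.09,K,T);print(c.round(4),c.mean(0))
d=w[0]-w[3];print("ang",np.degrees(np.arctan2(-d[1],-d[0])),w.mean(0))
g=cv2.cvtColor(im,cv2.COLOR_BGR2GRAY)
for r in(60,107,150): print(r,g[r,230:305].tolist())
z=o["ee_pos"][2]+.019
e=world([[226,236],[325.5,236]],z+.0015,K,T)
print("plate end in tool",((e-o["ee_pos"])@tcp(o)[:3,:3]).round(4))
```

```text
[[ 0.4847 -0.2597  0.09  ]
 [ 0.504  -0.2618  0.09  ]
 [ 0.5236 -0.2636  0.09  ]
 [ 0.5429 -0.2657  0.09  ]]
[[ 0.4671 -0.2749  0.09  ]
 [ 0.4706 -0.2411  0.09  ]
 [ 0.5606 -0.2489  0.09  ]
 [ 0.5568 -0.2852  0.09  ]] [ 0.5137667  -0.26248972  0.09      ]
ang -5.8818043246974305 [ 0.51378523 -0.26270885  0.09      ]
60 [158, 158, 159, 159, 159, 149, 102, 44, 32, 37, 38, 38, 36, 50, 138, 226, 226, 226, 225, 222, 223, 214, 164, 167, 180, 160, 157, 156, 150, 135, 122, 111, 106, 105, 104, 103, 102, 104, 103, 105, 110, 116, 127, 144, 154, 157, 157, 158, 157, 157, 158, 159, 159, 158, 158, 159, 152, 118, 52, 35, 38, 37, 38, 40, 37, 35, 51, 105, 160, 161, 159, 157, 160, 159, 159]
107 [160, 160, 160, 159, 159, 160, 161, 145, 58, 32, 35, 36, 36, 31, 38, 78, 135, 156, 158, 157, 155, 153, 155, 157, 157, 157, 158, 158, 159, 160, 159, 159, 158, 158, 161, 161, 161, 159, 156, 153, 153, 155, 155, 154, 155, 156, 156, 156, 157, 157, 158, 159, 160, 159, 160, 160, 153, 118, 50, 32, 38, 36, 39, 39, 44, 46, 79, 144, 191, 193, 191, 191, 191, 192, 190]
150 [235, 235, 235, 235, 235, 235, 235, 236, 230, 152, 71, 60, 62, 63, 63, 66, 120, 208, 235, 235, 234, 233, 233, 234, 226, 161, 152, 153, 149, 141, 127, 114, 117, 133, 149, 152, 154, 155, 156, 156, 150, 144, 137, 124, 128, 141, 150, 154, 155, 155, 157, 158, 167, 184, 185, 185, 178, 136, 57, 38, 40, 41, 41, 40, 38, 44, 94, 164, 190, 190, 189, 189, 190, 189, 190]
plate end in tool [[ 0.0215 -0.0229 -0.0205]
 [ 0.0215  0.0222 -0.0205]]
```

{"fn": "move_arm", "kwargs": {
  "increments": [
    [0.3, 0.1, 0, 0, 0, 0, 0],
    [0.3, 0.25, -0.02, 0, 0, 0, 0],
    [0.3, 0.36, -0.025, 0, 0, 0, 0],
    [0.3, 0.36, -0.025, 0, 0, 0, 0],
    [0.3, 0.36, -0.025, 0.1, 0, 0, 0],
    [0.3, 0.36, -0.025, 0.2, 0, 0, 0],
    [0.3, 0.36, -0.025, 0.3, 0, 0, 0],
    [0.3, 0.25, -0.02, 0.3, 0, 0, 0],
    [0.3, 0.12, 0, 0.4, 0, 0, 0],
    [0.3, 0.038, 0, 0.4, 0, 0, 0],
    [0.3, 0, 0, 0.4, 0, 0, 0],
    [0.3, 0, 0, 0.24, 0, 0, 0],
    [0.3, 0, 0, 0.1, 0, 0, 0],
    [0.3, 0, 0, 0, 0, 0, 0],
    [0.3, 0, 0, 0, 0, 0, 0]
  ]
}}

```text
time_s: 14.8
ee_pos: [0.472, -0.2596, 0.1008]
eef_rot: [-3.141, 0.001, 3.037]
force: [0.2, -0.7, -0.5]
grip_width: 0.0448
grip_force: 45.0
```

Run:
```python
from h import *
from station import ctrl
o,p,K,T=look(ctrl,None,"side");print(o["ee_pos"],o["eef_rot"],o["grip_width"],o["force"],togo(o,(.4717,-.259,.072)))
cv2.imwrite("pics/s6.png",cv2.resize(p["color"][260:420,260:480],None,fx=3.6,fy=3.6,interpolation=cv2.INTER_CUBIC))
```

```text
[ 0.47203936 -0.25961788  0.10076814] [-3.14106254e+00  9.86589645e-04  3.03689173e+00] 0.04475200613323917 [ 0.22914269 -0.72011074 -0.47854025] [0.009 0.012 0.575]
```

View pics/s6.png

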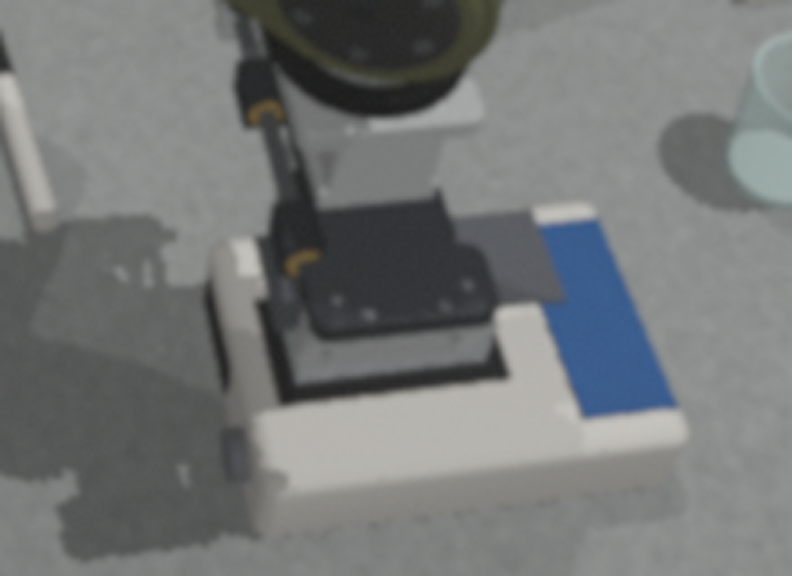

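The plate is held over the block, with its far end at crop (555,300). I lower it gently.

{"fn": "move_arm", "kwargs": {
  "increments": [
    [0.3, 0, 0, 0.15, 0, 0, 0],
    [0.3, 0, 0, 0.15, 0, 0, 0],
    [0.3, 0, 0, 0.1, 0, 0, 0],
    [0.3, 0, 0, 0.06, 0, 0, 0],
    [0.3, 0, 0, 0.04, 0, 0, 0],
    [0.3, 0, 0, 0.03, 0, 0, 0],
    [0.3, 0, 0, 0, 0, 0, 0],
    [0.3, 0, 0, 0, 0, 0, 0]
  ]
}}

```text
time_s: 15.65
ee_pos: [0.4718, -0.2595, 0.0736]
eef_rot: [-3.141, 0.0, 3.037]
force: [-0.5, 0.4, -0.2]
grip_width: 0.0447
grip_force: 45.0
```

{"fn": "move_arm", "kwargs": {
  "increments": [
    [0.3, 0, 0, 0.01, 0, 0, 0],
    [0.3, 0, 0, 0.01, 0, 0, 0],
    [0.3, 0, 0, 0.01, 0, 0, 0],
    [0.3, 0, 0, 0.01, 0, 0, 0],
    [0.3, 0, 0, 0, 0, 0, 0]
  ]
}}

```text
time_s: 16.15
ee_pos: [0.4718, -0.2595, 0.0719]
eef_rot: [-3.141, 0.0, 3.037]
force: [-2.6, 1.2, 6.1]
grip_width: 0.0445
grip_force: 45.0
```

{"fn": "move_arm", "kwargs": {
  "increments": [
    [0.3, 0, 0, 0, 0, 0, 0],
    [0.3, 0, 0, 0, 0, 0, 0],
    [0.3, 0, 0, 0, 0, 0, 0]
  ],
  "force": 4
}}

```text
time_s: 16.45
ee_pos: [0.4718, -0.2595, 0.0718]
eef_rot: [-3.141, 0.0, 3.037]
force: [-1.8, 0.5, 5.4]
grip_width: 0.046
grip_force: 4.0
```

{"fn": "move_arm", "kwargs": {
  "increments": [
    [0.5, 0, 0, 0, 0, 0, 0],
    [0.55, 0, 0, 0, 0, 0, 0],
    [0.65, 0, 0, 0, 0, 0, 0],
    [0.75, 0, 0, 0, 0, 0, 0],
    [0.8, 0, 0, 0, 0, 0, 0],
    [0.8, 0, 0, 0, 0, 0, 0],
    [0.8, 0, 0, 0, 0, 0, 0],
    [0.8, 0, 0, 0, 0, 0, 0]
  ]
}}

```text
time_s: 17.25
ee_pos: [0.4717, -0.2595, 0.0715]
eef_rot: [-3.142, 0.0, 3.037]
force: [-0.6, 0.1, -0.1]
grip_width: 0.0751
grip_force: 0.0
```

{"fn": "move_arm", "kwargs": {
  "increments": [
    [0.8, 0, 0, -0.1, 0, 0, 0],
    [0.8, 0, 0, -0.3, 0, 0, 0],
    [0.8, 0, 0, -0.5, 0, 0, 0],
    [0.8, 0, 0, -0.6, 0, 0, 0],
    [0.8, 0, 0, -0.6, 0, 0, 0],
    [0.8, -0.4, 0, -0.4, 0, 0, 0],
    [0.8, -0.6, 0, -0.4, 0, 0, 0],
    [0.8, -0.6, 0, -0.1, 0, 0, 0],
    [0.8, -0.6, 0, 0, 0, 0, 0],
    [0.8, -0.4, 0, 0, 0, 0, 0],
    [0.8, 0, 0, 0, 0, 0, 0],
    [0.8, 0, 0, 0, 0, 0, 0]
  ]
}}

```text
time_s: 18.45
ee_pos: [0.6007, -0.2729, 0.2212]
eef_rot: [3.141, -0.001, 3.037]
force: [0.0, 0.4, -0.6]
grip_width: 0.0751
grip_force: 0.0
```

Run:
```python
from h import *
from station import ctrl
o,p,K,T=look(ctrl,"w7");print(o["time_s"],o["ee_pos"],o["grip_width"],o["force"])
for d in ctrl.cut_out("plate_center",p)[:3]: print(round(d["conf"],2),d["centre"],rect(d["mask"],.093,K,T))
o,p,K,T=look(ctrl,"s7","side")
for d in ctrl.cut_out("plate_center",p)[:3]: print(round(d["conf"],2),d["centre"],rect(d["mask"],.093,K,T))
for d in ctrl.cut_out("short_plate_center",p)[:2]: print("short",round(d["conf"],2),rect(d["mask"],.063,K,T))
```

```text
18.45 [ 0.60073285 -0.2729122   0.22123084] 0.0751177955361874 [ 0.01393857  0.43203896 -0.61116528]
0.65 [99.2, 275.4] {'mean': array([ 0.5115, -0.2642]), 'ang': -6.2, 'size': array([0.129 , 0.0458]), 'rc': array([ 514.7, -264.1]), 'rs': array([ 46.6, 129.9])}
0.97 [342.6, 367.9] {'mean': array([ 0.5152, -0.2646]), 'ang': -6.2, 'size': array([0.1298, 0.0471]), 'rc': array([ 516.2, -263.5]), 'rs': array([ 48.9, 130.8])}
0.92 [221.8, 229.6] {'mean': array([0.3333, 0.0606]), 'ang': -43.8, 'size': array([0.1132, 0.042 ]), 'rc': array([333. ,  61.5]), 'rs': array([ 44. , 115.1])}
0.66 [150.7, 204.6] {'mean': array([0.3071, 0.3079]), 'ang': -68.3, 'size': array([0.1163, 0.0417]), 'rc': array([305.8, 309.4]), 'rs': array([ 41.3, 118.7])}
short 0.8 {'mean': array([0.5892, 0.219 ]), 'ang': 11.0, 'size': array([0.0802, 0.0485]), 'rc': array([589.7, 218.9]), 'rs': array([80.5, 49.9])}
```

View pics/w7.png

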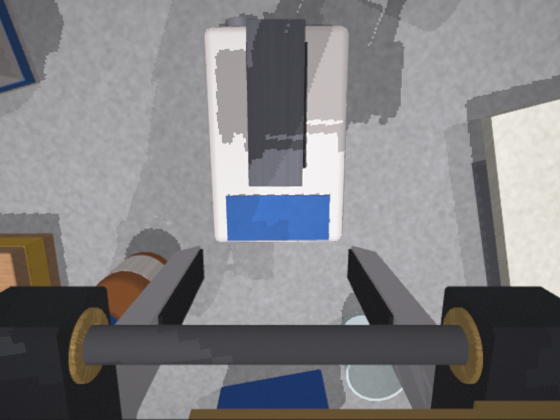

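The plate lies flat on the block (px (275,100)). It is centred to about 1 mm, at -6.2° against the block's -5.9°, and the short plate is unmoved.

```bash
python3 -c "
from station import ctrl
print(ctrl.hand_in())"
```

```text
the job is handed in; nothing more can be done
None
```

I slid the long plate about a third out over the riser's front edge, took it by that end and laid it flat on the heater block, centred to about 1 mm over all four wells; the short plate was left where it lay, and the job was handed in after about 18.5 s (no verdict was returned).

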